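# Find the box key that fits the rotor nut and crack the nut loose

### The arm

A 6-joint arm with a two-finger parallel gripper is mounted at the origin on a cart in front of the work surface, level with it; the furniture and walls round the work are solid. World frame = base frame: x ahead of the robot, y to its left, z up, the work surface at z = 0. Lengths are in mm, angles in rad, forces in N, time in s.
With the tool pointing down it reaches from about 250 to 725 mm from the base axis. Payload 4 kg.
Tool frame: the origin (TCP) lies midway between the tips of the shut fingers; the grasp point (between the pads) lies 19 mm behind it; z points along the fingers, y is the line along which they close (so a half turn about z gives the same grasp; the last joint's range is limited). The gripper opens to 85 mm and grips with 20 to 120 N. Pads are 22 mm wide; open, the fingers measure 114 mm over their backs; the gripper's body (76 mm by 85 mm) begins 54 mm behind the grasp point. The pads swing forward as they close: fully open they stand 13 mm farther back than shut.
Start: joints at [1.238, 0.241, 0.005, 1.335, 0, 1.571], TCP at [163.343, 472.566, 231.306] pointing down, gripper open.
Joint ranges: [-2.72, 2.72], [-1.05, 1.87], [-1.09, 1.28], [-1.99, 2.15], [-1.42, 1.44], [-3.14, 3.14]. Speed limits (rad/s): [2.79, 2.79, 3.14, 3.14, 3.14, 3.14].

### API

Orientations are given as a rotation vector (axis times angle).
In Python, from station import r gives the robot as it stands. The module is installed in compiled form; this text tells all that it offers.
- The arm moves only by the tool move_arm, never from a script. Its argument "plan" is one flat list of numbers, 7 for each row, row after row: the turn, a rotation vector about the tool's x, y, z each as a share of 0.15 rad, from -1 to 1, then the shift along the tool's x, y, z each as a share of 5 cm, from -1 to 1, then the opening, from 0 (shut) to 1 (fully open). In form: [ax, ay, az, dx, dy, dz, fingers, ax, ay, az, dx, dy, dz, fingers, ...]. A call has 1 to 10 rows; each row shifts and turns the commanded pose from where the row before left it, along the tool's axes as they then stand; what a row does not reach is not made up. A row lasts 1/10 s, in which the tool goes at most 50 mm and 8.59 degrees, less where a joint would pass 70% of its speed; a pose out of reach is approached as far as the arm can. A call with a number of a shift or a turn outside -1 to 1 is refused whole. A call with a gripper value outside its range is refused whole. The fingers move at their own pace and stop on an object; "squeeze" is the grip in N (left out, the last holds). Time passes only in rows, so rows that do not move let the fingers close. It gives the time, the measured TCP pose, the force, the opening and the grip force at its end, in the units of the state.
- r.observe(): the state, without advancing time (a new reading comes with each control period).
- r.grab_frame(name): name is "scene" or "top" or "wrist"; returns the picture (384x512x3 uint8, red, green, blue); there is no depth.
- r.calibration(name): a dict with "mtx" (3x3 intrinsics, pixels), "k1" (the pictures are not rectified: a ray, as slopes to the right and down, at radius r is drawn at 1 + k1 r^2 times it, then the intrinsics apply), "xyz" and "attitude" of the camera in the world; the wrist camera has in their place "T_tool_cam" (4x4, takes a point from camera to tool coordinates, whose origin is the TCP and whose axes are the flange's). Camera axes: x right, y down, z forward; pixel columns grow to the right and rows downward; lengths in mm; the calibration is good to about 2 mm. A picture is of the moment at which its call begins: read the wrist's pose just before it. calibration takes no time and is no camera call.
- r.hand_in(): hands the job in; it is judged then, once.
Trained networks look in the newest picture that a camera, given by its name, has taken for a name from the list of things; names that differ only in an ending like _2 or _b are one class to them, and where a whole thing is asked for, a point or a joint stands for the part that bears it (a point fixed in the world has none). Each returns a list of dicts, best first, with "score" (0 to 1); they miss things now and then, are a little off and sometimes report something else, mostly with a low value. They report only what shows in the picture. A call takes as long as a camera call. They do not tell look-alikes from the thing itself.
- r.trace(camera, label): "region" (384x512 bool, what is visible of it) and "extent" ([left, top, width, height] in pixels, round what is visible of it).
- r.pinpoint(camera, label): "centre" ([column, row] in pixels: a listed point, or the origin of a listed thing).
The state is a dict: "clock": time; "joints": joint angles; "qd": joint speeds; "effort": joint torques, N m; "position": TCP position; "ee_rot": TCP orientation; "wrist_force": force on the tool from outside, world axes, zero at the start; "wrist_torque": the same for the moment, N m; "opening": finger opening in mm; "grip_force": force on a finger pad.
Only numpy, scipy, OpenCV 4.12 (cv2) and the standard library are available. Lean on these libraries where they do the work, as an engineer would, in place of code of your own. Each camera call takes 0.05 s, during which the arm holds its last target. There are 200 camera calls.

### The job

The rotor sitting in the centrifuge has to come off, and nobody knows which of the three box keys fits its hexagonal nut: try the keys on the nut, stand any that does not fit back upright in the key stand, and with the one that fits pushed fully down over the nut turn the nut about an eighth of a turn anticlockwise (seen from above). Finish still holding that key, upright and fully down on the loosened nut, with the other two keys standing in the key stand and the things lying around left where they are.

Things in the scene. Friction and masses are not known exactly. Their poses are not given: they have to be found in the camera images.
- centrifuge: White bench-top centrifuge, fixed, 236 mm deep (x), 200 mm wide, 108 mm high, with a round open bowl 148 mm across and its lid open and leaning back behind it (reaching 280 mm high, standing clear of the bowl). Origin on the worktop under the spindle axis; x points to the back, front at x = -142 mm.
- rotor_hub (a point): Point on the spindle axis at the hub face of the rotor that sits in the centrifuge (95 mm above the worktop), at the foot of its nut; that rotor's axis passes through it. The nut's top lies 12 mm above, a 9 mm screw end standing out of the nut 17 mm above. The other two rotors stand on the spare-rotor stand at the back.
- rotor_a: Grey metal rotor, 108 mm across, 40 mm high to its flat hub face, ring of tube wells. Origin: centre of underside, z up. A hex nut is captive on the hub face: 12 mm high, top rim chamfered; 16, 20 or 24 mm across flats, unmarked (the three rotors have one each). Unturned, the nut has flats facing along the rotor's x and every 60 degrees. The rotor is locked. Which rotor is in the centrifuge varies.
- rotor_b: Grey metal rotor, 108 mm across, 40 mm high to its flat hub face, ring of tube wells. Origin: centre of underside, z up. A hex nut is captive on the hub face: 12 mm high, top rim chamfered; 16, 20 or 24 mm across flats, unmarked (the three rotors have one each). Unturned, the nut has flats facing along the rotor's x and every 60 degrees. The rotor is locked. Which rotor is in the centrifuge varies.
- rotor_c: Grey metal rotor, 108 mm across, 40 mm high to its flat hub face, ring of tube wells. Origin: centre of underside, z up. A hex nut is captive on the hub face: 12 mm high, top rim chamfered; 16, 20 or 24 mm across flats, unmarked (the three rotors have one each). Unturned, the nut has flats facing along the rotor's x and every 60 degrees. The rotor is locked. Which rotor is in the centrifuge varies.
- rotor_a_nut (a joint): Angle of the captive nut of rotor_a, rad: 0 as tightened, grows as the nut is turned anticlockwise seen from above; cannot go below 0. It turns freely but stiffly (about 0.12 N m) and stays where it is left.
- rotor_b_nut (a joint): Angle of the captive nut of rotor_b, rad: 0 as tightened, grows as the nut is turned anticlockwise seen from above; cannot go below 0. It turns freely but stiffly (about 0.12 N m) and stays where it is left.
- rotor_c_nut (a joint): Angle of the captive nut of rotor_c, rad: 0 as tightened, grows as the nut is turned anticlockwise seen from above; cannot go below 0. It turns freely but stiffly (about 0.12 N m) and stays where it is left.
- key_yellow_grip (a point): Centre of the yellow plastic wing handle of a box key (about 0.14 kg, 122 mm tall, upright): a flat block 46 mm long (key's x), 14 mm thick (y), 36 mm high. Below it a 14 mm round shank, then a hexagonal steel barrel, 31 mm over flats, 36 over corners, 40 mm tall, whose rim lies 104 mm below this point. z up along the shank.
- key_blue_grip (a point): Centre of the blue plastic wing handle of a box key (about 0.14 kg, 122 mm tall, upright): a flat block 46 mm long (key's x), 14 mm thick (y), 36 mm high. Below it a 14 mm round shank, then a hexagonal steel barrel, 31 mm over flats, 36 over corners, 40 mm tall, whose rim lies 104 mm below this point. z up along the shank.
- key_red_grip (a point): Centre of the red plastic wing handle of a box key (about 0.14 kg, 122 mm tall, upright): a flat block 46 mm long (key's x), 14 mm thick (y), 36 mm high. Below it a 14 mm round shank, then a hexagonal steel barrel, 31 mm over flats, 36 over corners, 40 mm tall, whose rim lies 104 mm below this point. z up along the shank.
- key_yellow: The yellow box key (origin: centre of the barrel's rim, z up). Hexagonal socket in the underside, 26 mm deep, for a 16 mm nut: 17.2 mm over flats, mouth flared 1.5 mm more a side over 3 mm; flats face along the key's x and every 60 degrees. On its nut the rim rests on the hub face. Too small, it stays on top of the nut, 12 mm up; too large, it drops over but turns without the nut.
- key_blue: The blue box key (origin: centre of the barrel's rim, z up). Hexagonal socket in the underside, 26 mm deep, for a 20 mm nut: 21.2 mm over flats, mouth flared 1.5 mm more a side over 3 mm; flats face along the key's x and every 60 degrees. On its nut the rim rests on the hub face. Too small, it stays on top of the nut, 12 mm up; too large, it drops over but turns without the nut.
- key_red: The red box key (origin: centre of the barrel's rim, z up). Hexagonal socket in the underside, 26 mm deep, for a 24 mm nut: 25.2 mm over flats, mouth flared 1.5 mm more a side over 3 mm; flats face along the key's x and every 60 degrees. On its nut the rim rests on the hub face. Too small, it stays on top of the nut, 12 mm up; too large, it drops over but turns without the nut.
- key_stand: Black plastic key stand, fixed, 196 mm long (x), 56 mm wide (y), 34 mm high, grey end cheeks, with three equal round holes in a row, 40 mm across and 24 mm deep. Origin: centre of the underside.
- slot_0 (a point): Middle of the floor of the first hole of the key stand (62 mm toward the stand's -x), 10 mm above the worktop; a standing key's rim rests on it, so its wing centre is 104 mm above. Any key may stand in any hole.
- slot_1 (a point): Middle of the floor of the middle hole of the key stand (at the stand's centre), 10 mm above the worktop; a standing key's rim rests on it, so its wing centre is 104 mm above. Any key may stand in any hole.
- slot_2 (a point): Middle of the floor of the third hole of the key stand (62 mm toward the stand's +x), 10 mm above the worktop; a standing key's rim rests on it, so its wing centre is 104 mm above. Any key may stand in any hole.
- stain_bottle: Brown stain bottle with a white cap, 44 x 45 x 98 mm, a bystander. Origin: centre of the underside.
- oil_bottle: Small brown dropper bottle with a black cap, 25 x 25 x 62 mm, a bystander.
- timer: White digital timer, 60 x 68 x 24 mm, a bystander.
- notebook: Yellow notebook, 148 x 108 x 11 mm, a bystander.
- gauze_pad: White gauze pad, 72 x 73 x 17 mm, a bystander.
- tape_roll: Roll of tape, 100 x 98 x 25 mm, a bystander.
Mind the look-alikes: they are no part of the job. What is shaped like the key_yellow but turquoise is not meant.

How it is judged (in metres and radians):
On the way, in this order (a step that is already met when the one before it is completed fails the run):
1. a key has gone fully down over the nut of the mounted rotor, the nut not yet turned (((z of key_yellow_grip in the frame of rotor_hub below 0.107 m and horizontal distance between key_yellow_grip and rotor_hub below 0.012 m and angle between key_yellow_grip's own z axis and vertical below 0.09 rad) or (z of key_blue_grip in the frame of rotor_hub below 0.107 m and horizontal distance between key_blue_grip and rotor_hub below 0.012 m and angle between key_blue_grip's own z axis and vertical below 0.09 rad) or (z of key_red_grip in the frame of rotor_hub below 0.107 m and horizontal distance between key_red_grip and rotor_hub below 0.012 m and angle between key_red_grip's own z axis and vertical below 0.09 rad)) and ((horizontal distance between rotor_a and rotor_hub below 0.02 m and value of joint rotor_a_nut between -1 and 0.15 rad) or (horizontal distance between rotor_b and rotor_hub below 0.02 m and value of joint rotor_b_nut between -1 and 0.15 rad) or (horizontal distance between rotor_c and rotor_hub below 0.02 m and value of joint rotor_c_nut between -1 and 0.15 rad))), for 0.1 s.
2. the nut has begun to turn anticlockwise with a key fully down on it (((z of key_yellow_grip in the frame of rotor_hub below 0.107 m and horizontal distance between key_yellow_grip and rotor_hub below 0.012 m and angle between key_yellow_grip's own z axis and vertical below 0.09 rad) or (z of key_blue_grip in the frame of rotor_hub below 0.107 m and horizontal distance between key_blue_grip and rotor_hub below 0.012 m and angle between key_blue_grip's own z axis and vertical below 0.09 rad) or (z of key_red_grip in the frame of rotor_hub below 0.107 m and horizontal distance between key_red_grip and rotor_hub below 0.012 m and angle between key_red_grip's own z axis and vertical below 0.09 rad)) and ((horizontal distance between rotor_a and rotor_hub below 0.02 m and value of joint rotor_a_nut between 0.25 and 1.3 rad) or (horizontal distance between rotor_b and rotor_hub below 0.02 m and value of joint rotor_b_nut between 0.25 and 1.3 rad) or (horizontal distance between rotor_c and rotor_hub below 0.02 m and value of joint rotor_c_nut between 0.25 and 1.3 rad))), for 0.05 s.
At the end, for the whole second after the job is handed in: Mounted rotor's nut turned 0.5 to 1.3 rad anticlockwise; one key down on it (rim within 3 mm of the hub face, wing within 12 mm of the axis, tilt under 0.09 rad), at rest, gripped with over 2 N; the other two keys in the stand (height within 8 mm, tilt under 0.2 rad) (((horizontal distance between rotor_a and rotor_hub below 0.02 m and value of joint rotor_a_nut between 0.5 and 1.3 rad) or (horizontal distance between rotor_b and rotor_hub below 0.02 m and value of joint rotor_b_nut between 0.5 and 1.3 rad) or (horizontal distance between rotor_c and rotor_hub below 0.02 m and value of joint rotor_c_nut between 0.5 and 1.3 rad)) and ((z of key_yellow_grip in the frame of rotor_hub below 0.107 m and horizontal distance between key_yellow_grip and rotor_hub below 0.012 m and angle between key_yellow_grip's own z axis and vertical below 0.09 rad and contact force between the fingers and key_yellow above 2 N and linear speed of key_yellow below 0.02 m/s and height (world z) of key_blue_grip between 0.106 and 0.122 m and horizontal distance between each of key_blue_grip, key_red_grip and key_stand below 0.09 m and angle between each of key_blue_grip, key_red_grip's own z axis and vertical below 0.2 rad and height (world z) of key_red_grip between 0.106 and 0.122 m) or (z of key_blue_grip in the frame of rotor_hub below 0.107 m and horizontal distance between key_blue_grip and rotor_hub below 0.012 m and angle between key_blue_grip's own z axis and vertical below 0.09 rad and contact force between the fingers and key_blue above 2 N and linear speed of key_blue below 0.02 m/s and height (world z) of key_yellow_grip between 0.106 and 0.122 m and horizontal distance between each of key_yellow_grip, key_red_grip and key_stand below 0.09 m and angle between each of key_yellow_grip, key_red_grip's own z axis and vertical below 0.2 rad and height (world z) of key_red_grip between 0.106 and 0.122 m) or (z of key_red_grip in the frame of rotor_hub below 0.107 m and horizontal distance between key_red_grip and rotor_hub below 0.012 m and angle between key_red_grip's own z axis and vertical below 0.09 rad and contact force between the fingers and key_red above 2 N and linear speed of key_red below 0.02 m/s and height (world z) of key_yellow_grip between 0.106 and 0.122 m and horizontal distance between each of key_yellow_grip, key_blue_grip and key_stand below 0.09 m and angle between each of key_yellow_grip, key_blue_grip's own z axis and vertical below 0.2 rad and height (world z) of key_blue_grip between 0.106 and 0.122 m))); the arm keeps its last pose, push and grip.
It fails at once if a bystander is pushed more than 30 mm from its place (distance of any of stain_bottle, oil_bottle, timer, notebook, gauze_pad, tape_roll from where it was at the start of the episode above 0.03 m).
It also fails if it takes over 61 s, if anything falls off the work surface, if the arm or the gripper's body presses on something with over 40 N, if the wrist force passes 120 N, or if a joint passes its speed limit or range.

## Working session

There is one attempt and no reset: what is moved stays moved. The work goes in short steps, Python scripts to look and compute and a tool call to move; the robot and the scene stay as the last step left them, time stands still between calls to the robot, and variables do not carry over. Pictures are saved under pics/ and viewed, at most 10 in all, crops included, and the job is handed in when it is done.

Besides the shell and the picture viewer there is one more tool, called after "Call:" in YAML: its name, and indented under it one key for each argument. move_arm: Moves the arm, as the interface text tells. Its arguments: {"type":"object","properties":{"plan":{"type":"array"},"squeeze":{"type":"number"}},"required":["plan"]}

```bash
mkdir -p pics
cat > h.py <<'E'
import numpy as np, cv2
from scipy.spatial.transform import Rotation as R
from station import r
def cam(name, st=None):
    c=r.calibration(name)
    if 'T_tool_cam' in c:
        st=st or r.observe(); T=np.eye(4); T[:3,:3]=R.from_rotvec(st['ee_rot']).as_matrix(); T[:3,3]=st['position']
        T=T@np.array(c['T_tool_cam']); return np.array(c['mtx']),c['k1'],T[:3,:3],T[:3,3]
    a=np.array(c['attitude']); M=a if a.shape==(3,3) else R.from_rotvec(a).as_matrix()
    return np.array(c['mtx']),c['k1'],M,np.array(c['xyz'])
def ray(C,px):
    K,k,M,p=C; u=(px[0]-K[0,2])/K[0,0]; v=(px[1]-K[1,2])/K[1,1]
    rd=np.hypot(u,v); s=rd
    for _ in range(20): s=rd/(1+k*s*s)
    f=s/rd if rd>0 else 1
    return p, M@np.array([u*f,v*f,1.])
def atz(C,px,z):
    p,d=ray(C,px); return p+d*(z-p[2])/d[2]
def proj(C,X):
    K,k,M,p=C; q=M.T@(np.array(X)-p); u,v=q[:2]/q[2]; f=1+k*(u*u+v*v)
    return K[0,0]*u*f+K[0,2],K[1,1]*v*f+K[1,2]
def tri(C1,p1,C2,p2):
    a,d=ray(C1,p1); b,e=ray(C2,p2)
    s=np.linalg.lstsq(np.c_[d,-e],b-a,rcond=None)[0]
    P,Q=a+d*s[0],b+e*s[1]; return (P+Q)/2,np.linalg.norm(P-Q)
def grab(n,fn=None):
    im=r.grab_frame(n)
    if fn: cv2.imwrite('pics/'+fn,im[:,:,::-1])
    return im
E
python3 - <<'E'
from h import *
print(r.observe()); print(r.calibration('top')); print(r.calibration('scene')); print(r.calibration('wrist'))
st=r.observe()
a=grab('scene');b=grab('top');w=grab('wrist')
cv2.imwrite('pics/a.png',np.hstack([cv2.resize(a,(400,300)),cv2.resize(b,(400,300))])[:,:,::-1])
cv2.imwrite('pics/scene.png',cv2.resize(a,(800,600))[:,:,::-1]);cv2.imwrite('pics/top.png',cv2.resize(b,(800,600))[:,:,::-1])
for n in ['key_yellow_grip','key_blue_grip','key_red_grip','rotor_hub','slot_0','slot_1','slot_2','key_stand','centrifuge','rotor_a']:
    for c in ['top','scene']:
        print(n,c,[(np.round(d['centre'],1),round(d['score'],2)) for d in r.pinpoint(c,n)][:3])
E
```

```text
{'clock': 0.0, 'joints': array([ 1.23800328e+00,  2.41416392e-01,  3.75521732e-03,  1.33515549e+00,
       -8.79298884e-06,  1.57082834e+00]), 'qd': array([-0.00091422,  0.00089472,  0.0001193 ,  0.00024511,  0.00063498,
       -0.00045404]), 'effort': array([-1.83311764e-03, -3.72320473e+01,  2.52406830e+01,  1.70802284e-02,
       -3.50825949e-04, -4.99912559e-06]), 'position': array([163.14879462, 471.99951536, 230.42303918]), 'ee_rot': array([-0.52033646, -3.09786972,  0.00313168]), 'wrist_force': array([-0.98704277,  0.13211314,  0.167948  ]), 'wrist_torque': array([-0.00018431,  0.01540681, -0.00783269]), 'grip_force': 0.0, 'opening': 85.32199283364785}
{'mtx': array([[373.9427569 ,   0.        , 252.47516214],
       [  0.        , 373.9427569 , 189.14716758],
       [  0.        ,   0.        ,   1.        ]]), 'k1': -0.10801890934679058, 'xyz': array([ 469.26801925,   26.43964059, 1324.32558425]), 'attitude': array([-2.18829541,  2.15402251, -0.11002269])}
{'mtx': array([[372.93093702,   0.        , 245.62930843],
       [  0.        , 372.93093702, 186.15514948],
       [  
[... 1783 characters left out ...]
.86), (array([235.3, 231.6]), 0.77), (array([231.6, 212.3]), 0.66)]
slot_2 scene [(array([276.3, 226.2]), 0.96), (array([239.2, 219.6]), 0.65), (array([254.9, 221.7]), 0.61)]
key_stand top [(array([234.4, 217.2]), 0.64)]
key_stand scene [(array([255. , 226.5]), 0.67), (array([274.7, 224.7]), 0.47), (array([271.2, 183.4]), 0.17)]
centrifuge top [(array([309.5, 202.3]), 0.94)]
centrifuge scene [(array([272.3, 182.5]), 0.89), (array([240.8, 216.9]), 0.41), (array([271.3, 160.5]), 0.32)]
rotor_a top [(array([268.5, 139.9]), 0.91), (array([307.5, 199.1]), 0.84), (array([306.4, 142.8]), 0.6)]
rotor_a scene [(array([203.7, 175.1]), 0.7), (array([215. , 161.1]), 0.54), (array([270. , 172.6]), 0.47)]
```

View pics/top.png

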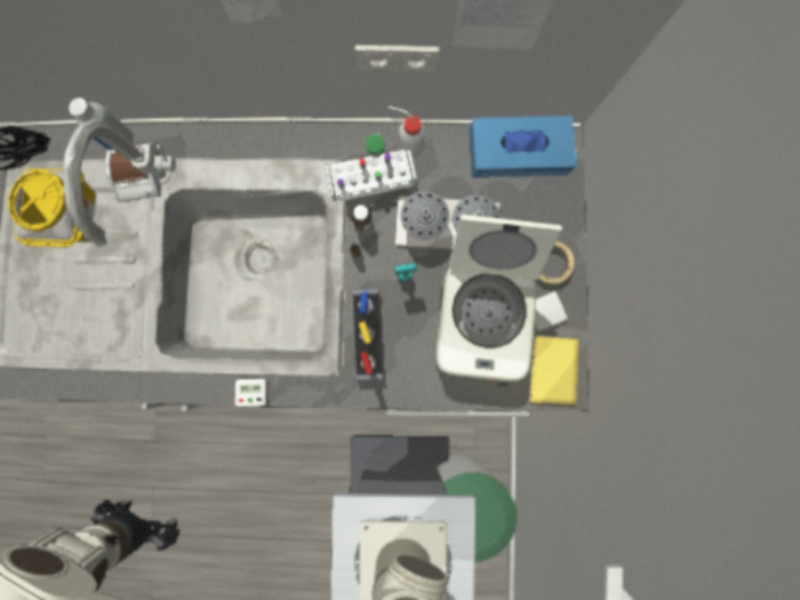

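View pics/scene.png

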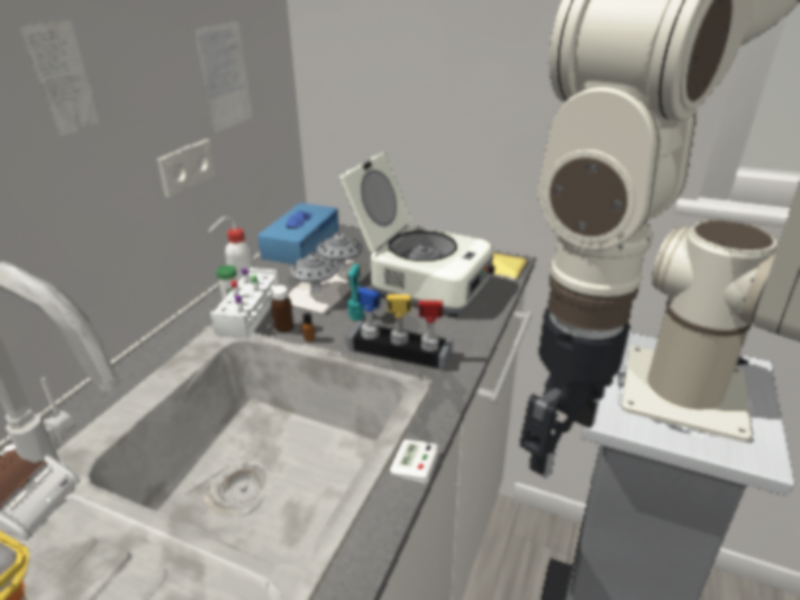

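Run:
```python
from h import *
T=cam('top');S=cam('scene')
for n,a,b in [('Y',(235.3,212.4),(256.4,191)),('Y2',(258.9,173.7),(225.3,174.6)),('B',(232.4,195),(235.3,186.4)),('R',(235.3,230.1),(276.2,199.2)),('hub',(312.7,198.5),(273.7,158.8)),('stand',(234.4,217.2),(255,226.5)),
 ('s',(234.2,198.2),(239.2,219.6)),('s',(231.6,212.3),(254.9,221.7)),('s',(235.3,231.6),(276.3,226.2))]:
    print(n,*[np.round(x,1) for x in tri(T,a,S,b)])
```

```text
Y [511.4  78.6 119.3] 4.4
Y2 [644.9   6.3 109.2] 6.8
B [570.4  90.1 128. ] 3.6
R [452.   77.3 104.2] 9.6
hub [ 556.4 -176.4   98.3] 15.7
stand [505.   89.2  -3.1] 9.0
s [566.   88.5   6.3] 3.5
s [512.8  95.   17.7] 9.5
s [446.7  81.6  10. ] 7.5
```

The top picture (800 px wide) shows the stand with the keys in it: blue at (365,303), yellow (365,332) and red (366,362). A turquoise look-alike stands at (405,271), and the mounted rotor is at (488,312). The scene view agrees: blue (369,300), yellow (398,305), red (430,310), turquoise (355,285). Next I move the wrist camera over the stand.

Call:
move_arm:
  plan: [0,0,-0.74,0,0,0,1,0,0,-0.74,0,0,0,1,0,0,-0.74,0,0,0,1,0,0,0,-0.58,-0.7,-0.13,1,0,0,0,-0.58,-0.7,-0.13,1,0,0,0,-0.58,-0.7,-0.13,1,0,0,0,-0.58,-0.7,-0.13,1,0,0,0,-0.58,-0.7,-0.13,1,0,0,0,-0.58,-0.7,-0.13,1,0,0,0,-0.58,-0.7,-0.13,1]

```text
clock: 2.15
position: [367.3, 226.1, 277.3]
ee_rot: [-0.001, 3.141, 0.001]
wrist_force: [1.1, 0.1, 0.4]
opening: 85.5
grip_force: 0.0
```

Call:
move_arm:
  plan: [0,0,0,-0.58,-0.7,-0.13,1,0,0,0,-0.58,-0.7,-0.13,1,0,0,0,-0.58,-0.7,-0.13,1,0,0,0,-0.58,-0.7,-0.13,1,0,0,0,0,0,0,1,0,0,0,0,0,0,1,0,0,0,0,0,0,1]

```text
clock: 2.85
position: [481.7, 88.2, 302.5]
ee_rot: [0.001, -3.141, -0.0]
wrist_force: [-0.3, -0.0, -0.2]
opening: 85.3
grip_force: 0.0
```

```bash
cat >> h.py <<'E'
def wing(im,C,px,hue,ztop,rad=60):
    """colour mask near px -> (centre xy, yaw) of lit top face"""
    hsv=cv2.cvtColor(im,cv2.COLOR_RGB2HSV); H=hsv[:,:,0].astype(int)
    d=np.abs((H-hue+90)%180-90); m=((d<12)&(hsv[:,:,1]>110)&(hsv[:,:,2]>50)).astype(np.uint8)
    yy,xx=np.mgrid[:384,:512]; m[(xx-px[0])**2+(yy-px[1])**2>rad**2]=0
    return m,hsv
E
python3 - <<'E'
from h import *
st=r.observe(); C=cam('wrist',st); im=grab('wrist')
for n in ['key_yellow_grip','key_blue_grip','key_red_grip','slot_0','rotor_hub']:
    for d in r.pinpoint('wrist',n)[:4]: print(n,np.round(d['centre'],1),round(d['score'],2),np.round(atz(C,d['centre'],10 if n=='slot_0' else 114),1))
cv2.imwrite('pics/w1.png',cv2.resize(im[100:320,140:400],(780,660)[:2] and (709,600),interpolation=cv2.INTER_CUBIC)[:,:,::-1])
cv2.imwrite('pics/w1full.png',im[:,:,::-1])
E
```

```text
key_yellow_grip [256.6 193.3] 0.74 [509.3  84.4 114. ]
key_yellow_grip [195.1 294.2] 0.67 [641.1   7.6 114. ]
key_yellow_grip [446.4  73.4] 0.35 [380.6 278.4 114. ]
key_blue_grip [263.3 240.4] 0.7 [566.7  92.1 114. ]
key_red_grip [251.9 136.9] 0.95 [447.1  79.5 114. ]
key_red_grip [276.2 283. ] 0.67 [624.3 108.2 114. ]
key_red_grip [446.  76.] 0.43 [383.2 278.4 114. ]
key_red_grip [259.  174.1] 0.2 [487.4  87.  114. ]
slot_0 [259.3 170.4] 0.82 [507.8  87.3  10. ]
slot_0 [255.5 130. ] 0.57 [450.9  82.   10. ]
slot_0 [269.9 316.6] 0.37 [759.1 105.4  10. ]
```

View pics/w1full.png

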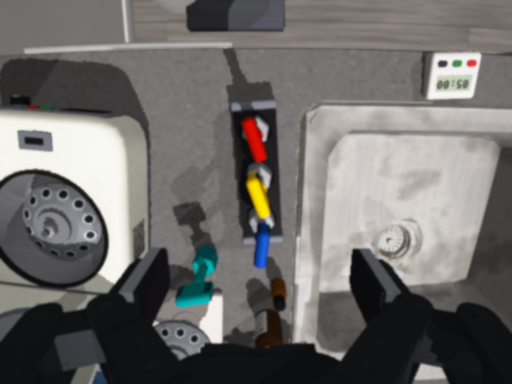

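The wrist picture shows red at (253,140), yellow (259,195) and blue (263,245) in the stand. The turquoise look-alike at (203,272) stands beside it, and the mounted rotor is at (62,218). The choice is the three keys in the black stand. I fit the wing poses by silhouette.

```bash
cat >> h.py <<'E'
from scipy.optimize import minimize
HUE={'yellow':25,'blue':112,'red':0}
def fitwing(im,C,col,x,y,zc=114,verbose=True):
    hsv=cv2.cvtColor(im,cv2.COLOR_RGB2HSV); d=np.abs((hsv[:,:,0].astype(int)-HUE[col]+90)%180-90)
    m=((d<10)&(hsv[:,:,1]>120)&(hsv[:,:,2]>40)).astype(np.uint8)
    u,v=proj(C,[x,y,zc]); yy,xx=np.mgrid[:384,:512]; m[(xx-u)**2+(yy-v)**2>60**2]=0
    n,l,s,_=cv2.connectedComponentsWithStats(m); k=1+np.argmax(s[1:,4]); m=(l==k).astype(np.uint8)
    big=cv2.resize(m*255,None,fx=4,fy=4,interpolation=cv2.INTER_LINEAR)>127
    def cost(p):
        c,s_=np.cos(p[2]),np.sin(p[2]); P=[]
        for a in(-23,23):
            for b in(-7,7):
                for z in(-18,18): P.append(proj(C,[p[0]+a*c-b*s_,p[1]+a*s_+b*c,zc+z]))
        h=cv2.convexHull(np.float32((np.array(P)+.5)*4*16).round().astype(np.int32))
        q=np.zeros(big.shape,np.uint8); cv2.fillConvexPoly(q,h,1,shift=4)
        return 1-(big&(q>0)).sum()/(big|(q>0)).sum()
    best=min((minimize(cost,[x,y,a],method='Nelder-Mead',options=dict(initial_simplex=[[x,y,a],[x+8,y,a],[x,y+8,a],[x,y,a+.3]])) for a in np.arange(-1.5,1.5,.4)),key=lambda o:o.fun)
    p=best.x; p[2]=(p[2]+np.pi/2)%np.pi-np.pi/2
    if verbose: print(col,np.round(p,2),'1-IoU',round(best.fun,3),'px',m.sum())
    return p
E
python3 - <<'E'
from h import *
C=cam('wrist'); im=cv2.imread('pics/w1full.png')[:,:,::-1].copy()
fitwing(im,C,'red',447,80);fitwing(im,C,'yellow',509,84);fitwing(im,C,'blue',567,92)
for z,p in [(107,(75,235))]: print(atz(C,p,z))
E
```

```text
red [4.490e+02 8.182e+01 3.500e-01] 1-IoU 0.091 px 723
yellow [5.1157e+02 8.6180e+01 3.7000e-01] 1-IoU 0.151 px 726
blue [ 5.7274e+02  9.0250e+01 -5.0000e-02] 1-IoU 0.199 px 540
[ 565.8030681  -136.08699994  107.        ]
```

Call:
move_arm:
  plan: [0,0,0,-0.21,-0.83,0.14,1,0,0,0,-0.21,-0.83,0.14,1,0,0,0,-0.21,-0.83,0.14,1,0,0,0,-0.21,-0.83,0.14,1,0,0,0,-0.21,-0.83,0.14,1,0,0,0,-0.21,-0.83,0.14,1,0,0,0,0,0,0,1,0,0,0,0,0,0,1]

```text
clock: 3.95
position: [545.2, -161.7, 260.1]
ee_rot: [-0.002, -3.14, -0.001]
wrist_force: [-0.4, -0.1, -0.3]
opening: 85.8
grip_force: 0.0
```

Run:
```python
from h import *
st=r.observe(); C=cam('wrist',st); im=grab('wrist','n1full.png'); print(st['position'])
for n in ['rotor_hub','rotor_a']:
    for d in r.pinpoint('wrist',n)[:4]: print(n,np.round(d['centre'],1),round(d['score'],2),np.round(atz(C,d['centre'],95 if n=='rotor_hub' else 55),1))
```

```text
[ 545.17273911 -161.71873791  260.14087856]
rotor_a [353.1 324.9] 0.85 [766.6 -34.4  55. ]
rotor_a [254.1 178.4] 0.85 [ 559.9 -168.4   55. ]
```

View pics/n1full.png

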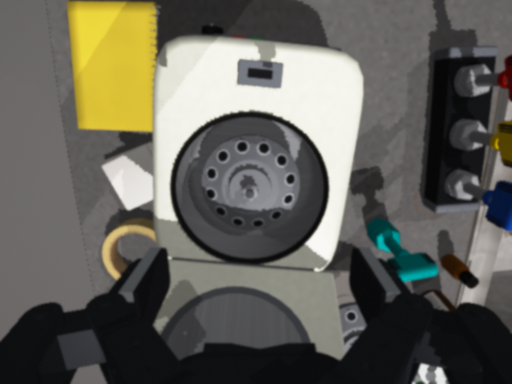

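Call:
move_arm:
  plan: [0,0,0,-0.1,-0.06,0.7,1,0,0,0,-0.1,-0.06,0.7,1,0,0,0,0,0,0,1,0,0,0,0,0,0,1,0,0,0,0,0,0,1]

```text
clock: 4.6
position: [556.5, -166.9, 193.3]
ee_rot: [-0.002, 3.138, -0.002]
wrist_force: [0.8, 0.3, 0.7]
opening: 85.5
grip_force: 0.0
```

Run:
```python
from h import *
st=r.observe(); C=cam('wrist',st); im=grab('wrist','n2full.png'); print(st['position'],st['ee_rot'])
for n in ['rotor_hub','rotor_a']:
    for d in r.pinpoint('wrist',n)[:4]: print(n,np.round(d['centre'],1),round(d['score'],2),np.round(atz(C,d['centre'],95 if n=='rotor_hub' else 55),1))
u,v=map(int,proj(C,[557,-168,105])); print(u,v)
c=im[v-45:v+45,u-60:u+60]
cv2.imwrite('pics/n2.png',cv2.resize(c,(800,600),interpolation=cv2.INTER_CUBIC)[:,:,::-1])
```

```text
[ 556.54389435 -166.89026525  193.26892688] [-2.21219856e-03  3.13819492e+00 -1.53531085e-03]
rotor_a [255.3 184.1] 0.71 [ 559.9 -171.6   55. ]
258 198
```

View pics/n2.png

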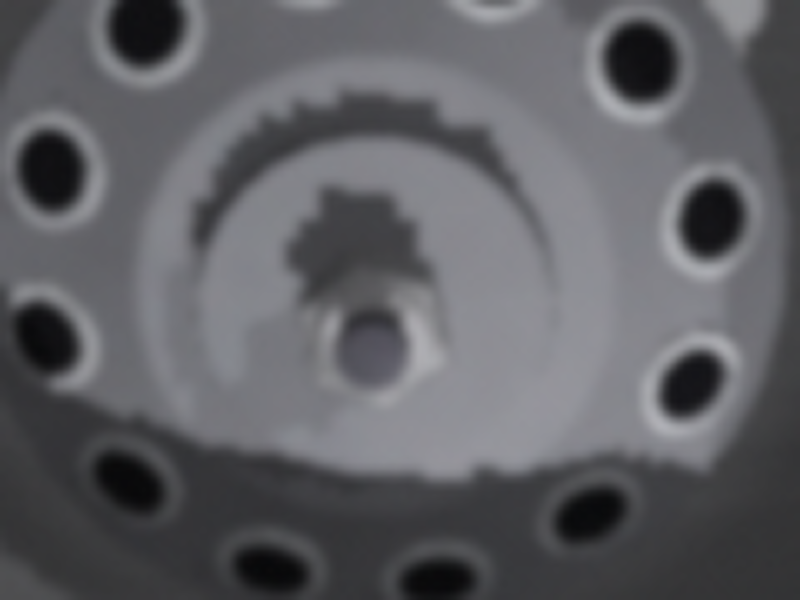

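The crop shows the mounted nut with its screw end at (372,350) and a hex corner near (445,360). It looks narrow, about 16 mm, which suggests yellow. I check this with a projected overlay and take the yaw from the ring of wells.

Run:
```python
from h import *
C=cam('wrist'); im=cv2.imread('pics/n2full.png')
o=np.array([198,153.])
c=atz(C,o+np.array([372,350])/6.67-.5,112); print('screw',c)
W=[(148,30),(50,170),(45,335),(130,475),(270,570),(437,580),(590,512),(690,382),(712,218),(640,60)]
from scipy.optimize import least_squares
for z in (95,90,85):
    P=np.array([atz(C,o+np.array(w)/6.67-.5,z)[:2] for w in W])
    A=np.c_[2*P,np.ones(len(P))]; s=np.linalg.lstsq(A,(P**2).sum(1),rcond=None)[0]; q=P-s[:2]
    a=np.degrees(np.arctan2(q[:,1],q[:,0])); print(z,'ctr',s[:2].round(1),'R',np.linalg.norm(q,axis=1).round(1),'mod30',np.round(a%30,1))
tiles=[]
S=10; u,v=proj(C,c); u0,v0=int(u)-20,int(v)-16
base=cv2.resize(im[v0:v0+30,u0:u0+40],None,fx=S,fy=S,interpolation=cv2.INTER_CUBIC)
for af,yaw in [(None,0),(16,0),(16,-6),(20,0)]:
    t=base.copy()
    if af:
      for z,col in((107,(0,255,0)),(95,(0,0,255))):
        h=[proj(C,[c[0]+af/3**.5*np.cos(np.radians(yaw+30+60*k)),c[1]+af/3**.5*np.sin(np.radians(yaw+30+60*k)),z]) for k in range(6)]
        cv2.polylines(t,[np.int32((np.array(h)-[u0,v0]+.5)*S)],True,col,1)
    tiles.append(t)
cv2.imwrite('pics/n3.png',np.vstack([np.hstack(tiles[:2]),np.hstack(tiles[2:])]))
```

```text
screw [ 559.82716862 -172.78866633  112.        ]
95 ctr [ 556.8 -172.6] R [40.3 41.1 41.2 40.2 41.1 40.9 40.7 40.7 40.9 41. ] mod30 [11.1 10.8 10.3  9.9 10.6 10.6 10.9 10.9 10.8 11. ]
90 ctr [ 558.4 -172.7] R [41.2 42.  42.  41.1 42.  41.7 41.5 41.5 41.8 41.9] mod30 [11.1 10.8 10.3  9.9 10.6 10.6 10.9 10.9 10.8 11. ]
85 ctr [ 560.  -172.8] R [42.  42.8 42.9 41.9 42.9 42.6 42.4 42.4 42.6 42.7] mod30 [11.1 10.8 10.3  9.9 10.6 10.6 10.9 10.9 10.8 11. ]
```

View pics/n3.png

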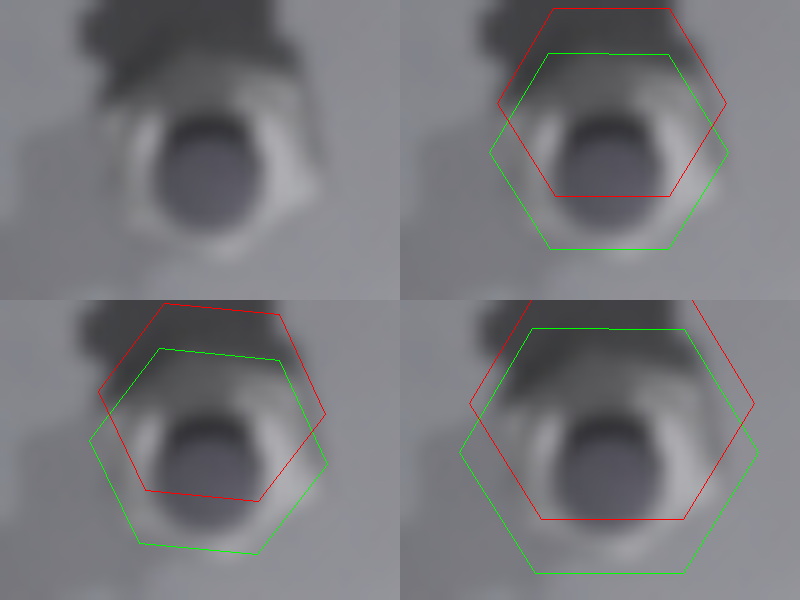

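The overlay shows the nut is 16 mm, so 20 mm is clearly too large and yellow fits. I score the nut yaw by silhouette gradient.

Run:
```python
from h import *
from scipy.ndimage import map_coordinates
C=cam('wrist'); g=cv2.cvtColor(cv2.imread('pics/n2full.png'),cv2.COLOR_BGR2GRAY).astype(float)
g=cv2.GaussianBlur(g,(0,0),.7); gx=cv2.Sobel(g,-1,1,0)/8; gy=cv2.Sobel(g,-1,0,1)/8
def score(x,y,yaw,af):
    P=[]
    for z,f in((95,1),(105,1),(107,.88)):
        a=np.radians(yaw+30+60*np.arange(6)); rr=af/3**.5*f
        P+= [proj(C,[x+rr*np.cos(t),y+rr*np.sin(t),z]) for t in a]
    h=cv2.convexHull(np.float32(P))[:,0]; tot=0;L=0
    for p,q in zip(h,np.roll(h,-1,0)):
        l=np.linalg.norm(q-p)
        if l<.3: continue
        n=np.array([q[1]-p[1],p[0]-q[0]])/l; s=np.linspace(0.1,.9,15)[:,None]; X=p+(q-p)*s
        G=[map_coordinates(k,[X[:,1],X[:,0]],order=1) for k in(gx,gy)]
        tot+=l*np.abs(G[0]*n[0]+G[1]*n[1]).mean(); L+=l
    return tot/L
for af in(16,20,24):
    res=[]
    for yaw in range(0,60,3):
        res.append(max((round(score(x,y,yaw,af),2),yaw,x,y) for x in np.arange(555,564,.8) for y in np.arange(-176,-169,.8)))
    print(af,sorted(res)[::-1][:5])
```

```text
16 [(np.float64(9.73), 51, np.float64(555.0), np.float64(-174.39999999999998)), (np.float64(9.71), 48, np.float64(555.0), np.float64(-174.39999999999998)), (np.float64(9.69), 54, np.float64(555.0), np.float64(-174.39999999999998)), (np.float64(9.69), 45, np.float64(555.0), np.float64(-174.39999999999998)), (np.float64(9.67), 42, np.float64(555.0), np.float64(-174.39999999999998))]
20 [(np.float64(7.96), 57, np.float64(556.5999999999999), np.float64(-176.0)), (np.float64(7.94), 0, np.float64(556.5999999999999), np.float64(-176.0)), (np.float64(7.93), 54, np.float64(556.5999999999999), np.float64(-176.0)), (np.float64(7.93), 48, np.float64(556.5999999999999), np.float64(-175.2)), (np.float64(7.89), 51, np.float64(556.5999999999999), np.float64(-175.2))]
24 [(np.float64(5.06), 45, np.float64(555.0), np.float64(-169.5999999999999)), (np.float64(5.06), 42, np.float64(555.0), np.float64(-169.5999999999999)), (np.float64(5.04), 48, np.float64(555.0), np.float64(-169.5999999999999)), (np.float64(5.01), 36, np.float64(555.0), np.float64(-169.5999999999999)), (np.float64(5.0), 39, np.float64(555.0), np.float64(-169.5999999999999))]
```

Call:
move_arm:
  plan: [0,0,0,0.15,0.84,-0.1,1,0,0,0,0.15,0.84,-0.1,1,0,0,0,0.15,0.84,-0.1,1,0,0,0,0.15,0.84,-0.1,1,0,0,0,0.15,0.84,-0.1,0.8,0,0,0,0.15,0.84,-0.1,0.7,0,0,-0.82,0,0,0,0.7,0,0,-0.82,0,0,0,0.7,0,0,-0.82,0,0,0,0.7,0,0,0,0,0,0,0.7]

```text
clock: 5.75
position: [510.8, 84.9, 222.0]
ee_rot: [-0.577, 3.086, -0.0]
wrist_force: [-0.5, -0.1, 0.2]
opening: 59.9
grip_force: 0.0
```

Run:
```python
from h import *
st=r.observe(); C=cam('wrist',st); im=grab('wrist','k1full.png'); print(st['position'],st['ee_rot'],st['opening'],st['joints'].round(2))
for z in(110,114,118): fitwing(im,C,'yellow',511,86,z)
X=R.from_rotvec(st['ee_rot']).as_matrix()[:,0]; print('toolx yaw',np.arctan2(X[1],X[0]))
```

```text
[510.80452716  84.93218413 221.9925707 ] [-5.76544974e-01  3.08608817e+00 -1.14759900e-04] 59.86331103036314 [ 0.16  0.28  0.03  1.32 -0.   -0.2 ]
yellow [5.1167e+02 8.6430e+01 3.8000e-01] 1-IoU 0.154 px 1135
yellow [5.1114e+02 8.6110e+01 3.8000e-01] 1-IoU 0.162 px 1135
yellow [5.102e+02 8.559e+01 3.800e-01] 1-IoU 0.171 px 1135
toolx yaw -2.7722090115160145
```

View pics/k1full.png

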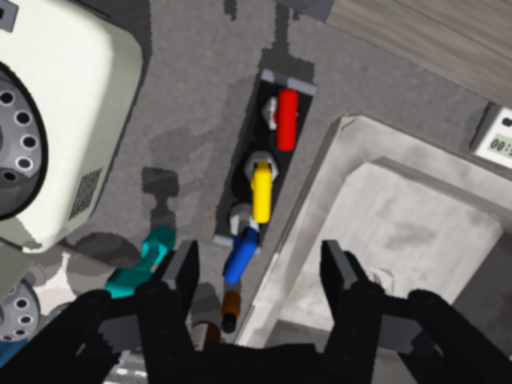

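The yellow key is upright between the fingers at (261,190), with the turquoise look-alike well away at (140,265). I descend and grip.

Call:
move_arm:
  plan: [0,0,0,-0.02,0.02,0.8,0.7,0,0,0,0,0,0.8,0.7,0,0,0,0,0,0.65,0.7,0,0,0,0,0,0.25,0.7,0,0,0,0,0,0,0.7,0,0,0,0,0,0,0,0,0,0,0,0,0,0,0,0,0,0,0,0,0,0,0,0,0,0,0,0,0,0,0,0,0,0,0]
  squeeze: 60

```text
clock: 6.8
position: [512.2, 86.1, 97.3]
ee_rot: [-0.576, 3.085, -0.0]
wrist_force: [-1.0, 0.4, 5.8]
opening: 13.3
grip_force: 59.1
```

Call:
move_arm:
  plan: [0,0,0,0,0,-0.5,0,0,0,0,0,0,-0.9,0,0,0,0,0,0,-0.9,0,0,0,0,0,0,-0.46,0,0,0,0.94,0,0,0,0,0,0,0.94,0,0,0,0,0,0,0.94,0,0,0,0,0,0,0.94,0,0,0,0,0,0,0.94,0,0,0,0,0,0,0,0,0,0,0]

```text
clock: 7.8
position: [510.6, 85.9, 233.4]
ee_rot: [-0.524, -3.096, 0.0]
wrist_force: [-0.3, 0.4, -1.0]
opening: 13.7
grip_force: 58.8
```

Call:
move_arm:
  plan: [0,0,0,-0.43,-0.76,0,0,0,0,0,-0.43,-0.76,0,0,0,0,0,-0.43,-0.76,0,0,0,0,0,-0.43,-0.76,0,0,0,0,0,-0.43,-0.76,0,0,0,0,0,-0.22,-0.38,0,0,0,0,0,-0.22,-0.38,0,0,0,0,0,0,0,0,0,0,0,0,0,0,0,0,0,0,0,0,0,0,0,0]

```text
invalid input
```

Run:
```python
from h import *
st=r.observe(); C=cam('wrist',st); im=grab('wrist','m1full.png'); S=cam('scene'); sc=grab('scene')
print(st['position'],st['ee_rot'],st['wrist_force'],st['opening'],st['joints'].round(2))
M=R.from_rotvec(st['ee_rot']).as_matrix(); print('toolx yaw deg',np.degrees(np.arctan2(M[1,0],M[0,0])),'z',M[:,2])
u,v=map(int,proj(S,[559,-172,170]))
a=cv2.resize(sc[max(v-50,0):v+50,u-65:u+65],(390,300),interpolation=cv2.INTER_CUBIC)
b=cv2.resize(im,(400,300)); a=cv2.resize(a,(400,300))
cv2.imwrite('pics/m1.png',np.hstack([a,b])[:,:,::-1])
```

```text
[510.5820477   85.9255028  233.43436387] [-5.24426615e-01 -3.09647370e+00  3.99115487e-04] [-0.26651345  0.39530545 -1.0070956 ] 13.65674021390728 [0.17 0.28 0.06 1.35 0.   0.5 ]
toolx yaw deg 160.77490225106274 z [-1.05184967e-03 -7.96431073e-05 -9.99999444e-01]
```

View pics/m1.png

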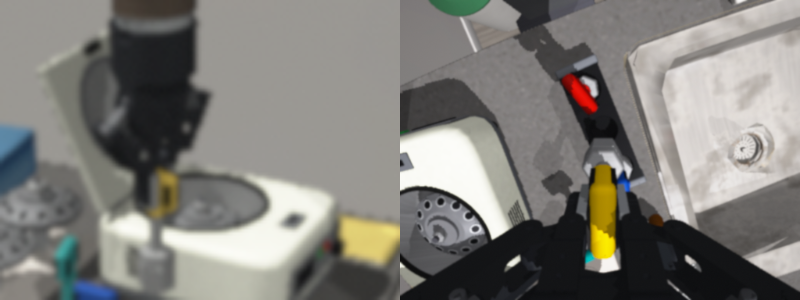

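The second call was refused because its last row was too long. The key hangs upright in the fingers over the stand, and the nut is visible at left. I resend the move.

Call:
move_arm:
  plan: [0,0,0,-0.44,-0.76,0,0,0,0,0,-0.44,-0.76,0,0,0,0,0,-0.44,-0.76,0,0,0,0,0,-0.44,-0.76,0,0,0,0,0,-0.44,-0.76,0,0,0,0,0,-0.21,-0.38,0,0,0,0,0,-0.21,-0.38,0,0,0,0,0,0,0,0,0,0,0,0,0,0,0,0,0,0,0,0,0,0,0,0]

```text
invalid input
```

Call:
move_arm:
  plan: [0,0,0,-0.44,-0.76,0,0,0,0,0,-0.44,-0.76,0,0,0,0,0,-0.44,-0.76,0,0,0,0,0,-0.44,-0.76,0,0,0,0,0,-0.44,-0.76,0,0,0,0,0,-0.21,-0.38,0,0,0,0,0,-0.21,-0.38,0,0,0,0,0,0,0,0,0,0,0,0,0,0,0,0,0,0,0,0,0,0,0]

```text
clock: 8.9
position: [559.3, -171.7, 233.7]
ee_rot: [-0.522, -3.097, -0.001]
wrist_force: [0.7, 0.5, -0.5]
opening: 13.5
grip_force: 59.0
```

Run:
```python
from h import *
st=r.observe(); C=cam('wrist',st); im=grab('wrist','m2full.png'); im2=im
print(st['position'],st['ee_rot'],st['wrist_force'],st['opening'],st['joints'].round(2))
M=R.from_rotvec(st['ee_rot']).as_matrix(); print('toolx yaw deg',np.degrees(np.arctan2(M[1,0],M[0,0])),'z',M[:,2])
# bowl rim / rotor centre seen with key in hand
for n in ['rotor_hub','rotor_a','key_yellow','key_yellow_grip']:
    for d in r.pinpoint('wrist',n)[:3]: print(n,np.round(d['centre'],1),round(d['score'],2),[np.round(atz(C,d['centre'],z)[:2],1) for z in (95,55,st['position'][2]-87,st['position'][2]+17)])
cv2.imwrite('pics/m2.png',cv2.resize(im[100:384,80:432],(744,600),interpolation=cv2.INTER_CUBIC)[:,:,::-1])
```

```text
[ 559.33257817 -171.67401277  233.68516797] [-5.22315658e-01 -3.09724230e+00 -6.97653874e-04] [ 0.66785184  0.46948947 -0.5116224 ] 13.532964883760492 [-0.3   0.41  0.25  1.41  0.    0.04]
toolx yaw deg 160.85553514341922 z [-5.35171819e-04  5.40750772e-04 -9.99999711e-01]
rotor_a [420.9 295. ] 0.88 [array([736.3, -49.6]), array([771.8, -35.7]), array([690.4, -67.6]), array([ 598.2, -103.8])]
rotor_a [263.  169.6] 0.75 [array([ 550.1, -165.8]), array([ 559.1, -168.5]), array([ 538.5, -162.5]), array([ 515.1, -155.6])]
key_yellow [257.6 194.3] 0.85 [array([ 571. , -178.4]), array([ 583. , -182.8]), array([ 555.5, -172.7]), array([ 524.4, -161.2])]
key_yellow [413.9 183.6] 0.67 [array([609.5, -35. ]), array([626.9, -19. ]), array([586.9, -55.7]), array([541.6, -97.3])]
key_yellow_grip [462.5 208.4] 0.79 [array([650.9,   7.4]), array([674.2,  29.5]), array([620.7, -21.1]), array([560.1, -78.4])]
key_yellow_grip [258.8 266.2] 0.77 [array([ 644. , -202.5]), array([ 666.4, -210.4]), array([ 615.1, -192.4]), array([ 557., -172.])]
key_yellow_grip [421.2 295.8] 0.31 [array([737.5, -49.5]), array([773.1, -35.5]), array([691.4, -67.5]), array([ 598.7, -103.7])]
```

View pics/m2.png

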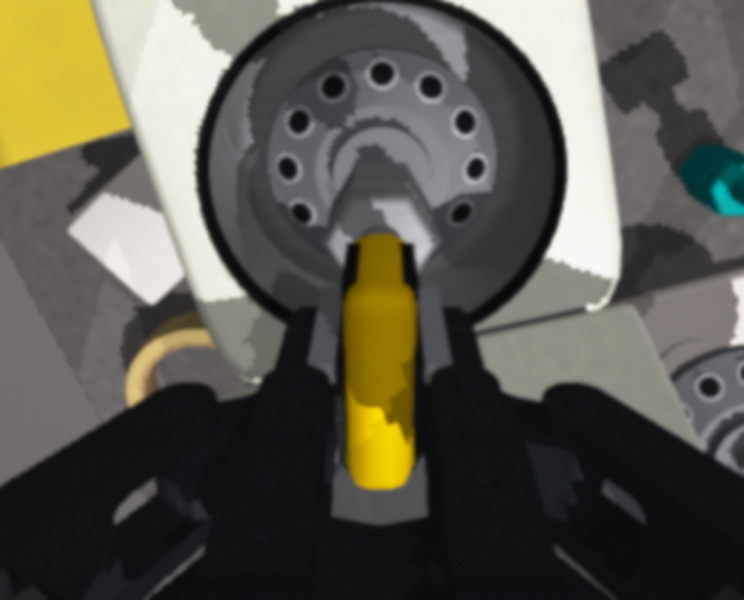

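The key is held straight, with wing at (380,360) and barrel at (385,225) in front of the rotor. I check the wing and rotor-centre alignment in this same view.

Run:
```python
from h import *
C=cam('wrist'); im=cv2.imread('pics/m2full.png')[:,:,::-1].copy(); st=r.observe(); print(st['position'])
zc=st['position'][2]+16.7
W=np.array([(382,73),(431,86),(465,121),(475,167),(460,212),(302,213),(288,167),(298,121),(333,87)])/2.114+[80,100]-.25
for z in(95,90,85):
    P=np.array([atz(C,w,z)[:2] for w in W]); A=np.c_[2*P,np.ones(len(P))]; s=np.linalg.lstsq(A,(P**2).sum(1),rcond=None)[0]; q=P-s[:2]
    a=np.degrees(np.arctan2(q[:,1],q[:,0])); print(z,s[:2].round(1),np.linalg.norm(q,axis=1).round(1),(a%30).round(1))
# rim: fit barrel lower rim? wing fit
hsv=cv2.cvtColor(im,cv2.COLOR_RGB2HSV)
HUE['yellow']=25
fitwing(im,C,'yellow',558,-172,zc)
# predicted key features if key axis = TCP
for nm,X in [('rimcentre',[*st['position'][:2],zc-104])]: print(nm,proj(C,X),'axis +x tool shift')
# barrel outline: predicted rim hex corners in crop coords for offsets along tool x
M=R.from_rotvec(st['ee_rot']).as_matrix()
for off in(-3,0,3):
    c0=st['position']+M[:,0]*off
    P=[proj(C,[c0[0]+17.9*np.cos(t),c0[1]+17.9*np.sin(t),zc-104]) for t in np.radians(-19.2+30+60*np.arange(6))]
    print(off,((np.array(P)-[80,100]+.25)*2.114).round(0).tolist())
```

```text
[ 559.57850104 -171.68947497  234.01107138]
95 [ 558.  -171.3] [41.2 41.4 41.5 41.2 41.  41.5 41.1 41.5 40.8] [10.5 10.4 10.7 11.1 10.5 11.6 10.6 11.  11.1]
90 [ 559.3 -171.8] [41.9 42.2 42.3 41.9 41.7 42.2 41.8 42.2 41.5] [10.5 10.4 10.7 11.1 10.5 11.6 10.6 11.  11.1]
85 [ 560.6 -172.2] [42.6 42.9 43.  42.6 42.4 43.  42.5 42.9 42.3] [10.5 10.4 10.7 11.1 10.5 11.6 10.6 11.  11.1]
yellow [ 5.6000e+02 -1.7271e+02 -3.3000e-01] 1-IoU 0.185 px 3638
rimcentre (np.float64(260.4906753001562), np.float64(198.1087831287274)) axis +x tool shift
-3 [[406.0, 255.0], [431.0, 216.0], [407.0, 175.0], [357.0, 175.0], [333.0, 216.0], [358.0, 255.0]]
0 [[406.0, 247.0], [431.0, 208.0], [407.0, 167.0], [357.0, 167.0], [333.0, 208.0], [358.0, 247.0]]
3 [[406.0, 240.0], [431.0, 200.0], [407.0, 159.0], [357.0, 159.0], [333.0, 200.0], [358.0, 240.0]]
```

Call:
move_arm:
  plan: [0,0,0,0,0,0.3,0,0,0,0,0,0,0.2,0,0,0,0,0,0,0.1,0,0,0,0,0,0,0.06,0,0,0,0,0,0,0.06,0,0,0,0,0,0,0.06,0,0,0,0,0,0,0.06,0,0,0,0,0,0,0.06,0,0,0,0,0,0,0,0,0,0,0,0,0,0,0]

```text
clock: 10.15
position: [560.8, -172.5, 189.4]
ee_rot: [0.524, 3.095, 0.001]
wrist_force: [3.2, 0.8, -0.2]
opening: 13.1
grip_force: 59.2
```

Call:
move_arm:
  plan: [0,0,0,0,0,0.05,0,0,0,0,0,0,0.05,0,0,0,0,0,0,0.04,0,0,0,0,0,0,0.04,0,0,0,0,0,0,0,0,0,0,0,0,0,0,0]

```text
clock: 10.75
position: [561.3, -172.4, 182.3]
ee_rot: [0.523, 3.092, 0.001]
wrist_force: [2.9, 1.9, 8.7]
opening: 13.1
grip_force: 60.7
```

The key is fully down: contact at TCP z 182.3, as predicted. I turn it anticlockwise.

Call:
move_arm:
  plan: [0,0,-0.5,-0.02,0,0.01,0,0,0,-0.5,0,0,0,0,0,0,-0.5,0,0,0,0,0,0,-0.5,0,0,0,0,0,0,-0.5,0,0,0,0,0,0,-0.5,0,0,0,0,0,0,-0.5,0,0,0,0,0,0,-0.5,0,0,0,0,0,0,0,0,0,0,0]

```text
clock: 11.65
position: [562.2, -171.9, 182.3]
ee_rot: [-0.416, 3.108, 0.0]
wrist_force: [1.5, 4.3, 11.1]
opening: 13.3
grip_force: 61.0
```

Call:
move_arm:
  plan: [0,0,-0.5,0,0,0,0,0,0,-0.5,0,0,0,0,0,0,-0.5,0,0,0,0,0,0,-0.5,0,0,0,0,0,0,-0.5,0,0,0,0,0,0,-0.5,0,0,0,0,0,0,0,0,0,0,0,0,0,0,0,0,0,0]

```text
clock: 12.45
position: [562.1, -171.6, 182.3]
ee_rot: [-1.098, 2.937, -0.001]
wrist_force: [2.5, 4.7, 12.7]
opening: 13.3
grip_force: 61.0
```

Run:
```python
from h import *
st=r.observe(); C=cam('wrist',st); im=grab('wrist','e1full.png')
M=R.from_rotvec(st['ee_rot']).as_matrix(); print(st['position'],'yaw',np.degrees(np.arctan2(M[1,0],M[0,0])),M[:,2],st['wrist_force'],st['wrist_torque'],st['grip_force'])
fitwing(im,C,'yellow',561,-172,199)
T=cam('top'); t=grab('top'); S=cam('scene'); s=grab('scene')
for n in ['key_blue_grip','key_red_grip','key_yellow_grip']:
    for c,K in(('top',T),('scene',S)): print(n,c,[(np.round(d['centre'],1),round(d['score'],2)) for d in r.pinpoint(c,n)][:2])
print(proj(T,[572,90,114]),proj(T,[449,82,114]),proj(T,[561,-172,199]))
a=cv2.resize(s[110:260,190:390],(400,300),interpolation=cv2.INTER_CUBIC); b=cv2.resize(im,(400,300))
cv2.imwrite('pics/e1.png',np.hstack([a,b])[:,:,::-1])
```

```text
[ 562.13876296 -171.5916332   182.28588314] yaw -139.01268597261688 [ 0.00564525  0.00171582 -0.99998259] [ 2.53559717  4.71768357 12.74680246] [ 1.29456455 -0.63733481 -0.01543805] 61.04254961013794
yellow [ 562.09 -171.58    0.72] 1-IoU 0.178 px 3678
key_blue_grip top [(array([230.7, 194.1]), 0.47), (array([306.6, 201.2]), 0.26)]
key_blue_grip scene [(array([235.1, 189.9]), 0.88), (array([274.8, 199.7]), 0.61)]
key_red_grip top [(array([236.7, 230.7]), 0.5)]
key_red_grip scene [(array([270.1, 184.4]), 0.58), (array([275.2, 199.7]), 0.53)]
key_yellow_grip top [(array([256.7, 173.1]), 0.48)]
key_yellow_grip scene [(array([226.6, 172.9]), 0.82), (array([275.5, 199.2]), 0.43)]
(np.float64(232.44754920775765), np.float64(194.36304942382986)) (np.float64(234.15791321572362), np.float64(232.4456901338837)) (np.float64(317.48563550174725), np.float64(196.93718170341006))
```

View pics/e1.png

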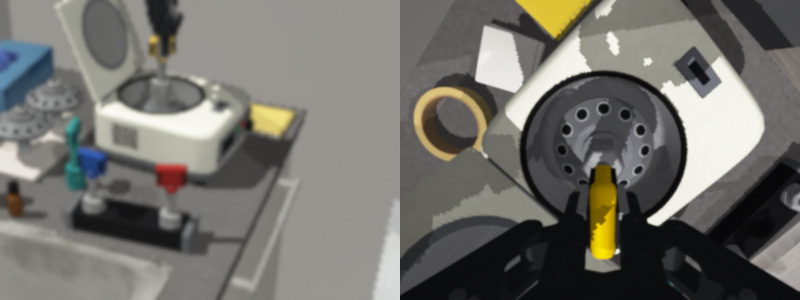

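The yellow key stands straight on the nut in the bowl, with contact at z 182.3 and the wing turned 60°. Blue and red stand upright in the key stand, and nothing else has moved. I hand in.

```bash
python3 -c "
from station import r
print(r.hand_in())"
```

```text
the job is handed in; nothing more can be done
None
```

I handed the job in with the yellow (16 mm) key gripped upright and fully down on the nut, and the key turned about 60° anticlockwise. Less the socket's play, the nut should have turned roughly 0.75–1.05 rad, though I could not read its angle directly. I sized the nut from the wrist camera and tried only yellow, so blue and red never left the stand, and no verdict came back.

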